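# Seat the setting post in its taper cup and rock it free

## Robot

A 7-joint arm with a two-finger parallel gripper is mounted at the origin on the work surface. World frame = base frame: x ahead of the robot, y to its left, z up, the work surface at z = 0. Lengths are in mm, angles in rad, forces in N, time in s.
With the tool pointing down it reaches from about 350 to 900 mm from the base axis. Payload 8.1 kg.
Tool frame: the origin (TCP) lies between the finger pads; the fingertips stand 19 mm ahead of it and the grasp point (between the pads) is the TCP; z points along the fingers, y is the line along which they close (so a half turn about z gives the same grasp; the last joint's range is limited). The gripper opens to 92 mm and grips with 3 to 60 N. Pads are 19 mm wide; open, the fingers measure 130 mm over their backs; the gripper's body (75 mm by 190 mm) begins 47 mm behind the grasp point.
Start: joints at [1.155, 0.434, 0.025, 1.573, -0.012, 1.134, -0.075], TCP at [192.304, -594.693, 245.742] pointing down, gripper open.
Joint ranges: [-2.62, 2.62], [-0.44, 2.09], [-1.27, 1.32], [0.08, 2.57], [-1.32, 4.46], [0.12, 2], [-2.74, 2.74]. Speed limits (rad/s): [2.22, 2.22, 3.01, 3.01, 3.14, 3.14, 3.14].

## Interface

Orientations are given as a unit quaternion [x, y, z, w].
In Python, from rig import * gives the robot as it stands. The module is installed in compiled form; this text tells all that it offers.
- The arm moves only by the shell command python3 -m jog 'ROWS' [FORCE]. ROWS is JSON, one flat list of numbers, 7 for each row, row after row: the shift along the tool's x, y, z in cm, then the turn, a rotation vector about the tool's x, y, z in degrees, then the closure in counts, from 0 (fully open) to 255 (shut). A call has exactly 8 rows; each row shifts and turns the commanded pose from where the row before left it, along the tool's axes as they then stand; what a row does not reach is not made up. A row lasts 1/12 s, in which the tool goes at most 41.7 mm and 7.16 degrees, less where a joint would pass 70% of its speed; a pose out of reach is approached as far as the arm can. A call with a gripper value outside its range is refused whole. The fingers move at their own pace and stop on an object; FORCE is the grip in N (left out, the last holds). Time passes only in rows, so rows that do not move let the fingers close, or fill a call up. It gives the time, the measured TCP pose, the force, the opening and the grip force at its end, in the units of the state.
- sense(): the state, without advancing time (a new reading comes with each control period).
- get_image(name): name is "scene" or "top" or "wrist"; returns (picture, depth): 384x512x3 uint8, red, green, blue; 384x512 float32, mm along the optical axis (not along the pixel's ray), 0 where there is no reading.
- calibration(name): a dict with "fx", "fy", "cx", "cy" (pixels), "cam_to_world" (4x4, takes a point from camera to world coordinates); the wrist camera has in their place "hand_eye" (4x4, takes a point from camera to tool coordinates, whose origin is the TCP and whose axes are the flange's). Camera axes: x right, y up, looking along -z (the intrinsics and any distortion apply to the point x, -y, -z); pixel columns grow to the right and rows downward; lengths in mm; the calibration is good to about 2 mm. A picture is of the moment at which its call begins: read the wrist's pose just before it. calibration takes no time and is no camera call.
- hand_in(): hands the job in; it is judged then, once.
Trained networks look in the newest picture that a camera, given by its name, has taken for a name from the list of things; names that differ only in an ending like _2 or _b are one class to them, and where a whole thing is asked for, a point or a joint stands for the part that bears it (a point fixed in the world has none). Each returns a list of dicts, best first, with "confidence" (0 to 1); they miss things now and then, are a little off and sometimes report something else, mostly with a low value. They report only what shows in the picture. A call takes as long as a camera call.
- boxes_of(label, camera): "position" ([column, row] in pixels, amid what is visible of it).
- tip_of(label, camera): "position" ([column, row] in pixels: a listed point, or the origin of a listed thing).
The state is a dict: "clock": time; "joint_positions": joint angles; "qvel": joint speeds; "effort": joint torques, N m; "ee_pos": TCP position; "eef_rot": TCP orientation; "contact_force": force on the tool from outside, world axes, zero at the start; "wrist_torque": the same for the moment, N m; "grip_width": finger opening in mm; "gripper_force": force on a finger pad.
Only numpy, scipy, OpenCV 4.12 (cv2) and the standard library are available. Lean on these libraries where they do the work, as an engineer would, in place of code of your own. Each camera call takes 0.05 s, during which the arm holds its last target. There are 200 camera calls.

## Task

Take the brass setting post out of the wooden rack and seat its cone in the matching brass cup on the bench, pressing it fully home, upright, with a steady push of about 10 N; never bear on the cup with more than 25 N, for the taper is easily bruised. Then check that it has not jammed: with the cone still bearing lightly in the cup, rock the post about 7 degrees over, and bring it back upright. Leave it standing fully home in the cup and let go, with the dark post and the other things on the bench left where they are.

Things in the scene. Friction and masses are not known exactly. Their poses are not given: they have to be found in the camera images.
- post: Brass setting post, loose, 0.22-0.42 kg, upright in a rack hole. Origin: centre of the cone's flat nose; z up. Cone radius 9 mm at z 0, growing evenly to 24 at z 20; round flange radius 26, z 20-25; square shank 24 x 24, sides along x and y, z 25-65 (grip here); finger ring in the clamp on top, to z 84.
- post_nose (a point): Centre of the flat end of the post's cone (same point as the origin of post), axes as the post's.
- rack: Dark wooden rack, fixed, 90 x 210 x 22 mm (x, y, z), origin at the centre of its underside. Two plain 40 x 40 mm square holes, right through, at y = +60 and -60 mm; the cones of the two posts hang in them, noses about 7 mm above the bench, so a post lifts straight out.
- dark_post: Dark steel post in the rack's other hole: not wanted, leave it. Same flange, shank and height as the brass post, steeper cone.
- cup: Brass taper cup: fixed collar 80 mm wide at the foot, origin centre of underside, z up; in it a stiff liner 60 wide screwed up or down, its rim anywhere 26 to 38 mm above the bench (not measured: feel for it). Liner mouth 42 wide at the rim, radius shrinking 0.75 mm per mm of depth, as the post's cone; it does not yield.
- cup_axis (a point): Point on the cup's axis, 16 mm above the bench; z up. Fully home, post_nose lies on this axis 16 mm below the liner's rim, so 10 to 22 mm above the bench, and 4 mm of cone and the flange stay above the rim. Rocking on the rim lifts the post's axis by about 21 mm x the angle in rad.
- dark_cup: Dark steel cup, same outside size, steeper and narrower-necked mouth: belongs to the dark post, leave it empty.
- hammer: Hammer lying on the bench, 220 mm long: leave it.
- graver: Graver with wooden handle, 160 mm long, lying on the bench: leave it.
- jar: Blue jar with white cap, 50 mm wide, 60 mm high: leave it.
- stone_dish: White bowl, 64 mm wide, 22 mm high: leave it.
- wax_puck: Green wax disc, 44 mm wide, 18 mm high: leave it.
- steel_block: Steel bench block 60 x 60 x 20 mm: leave it.

How it is judged (in metres and radians):
On the way, in this order (a step that is already met when the one before it is completed fails the run):
1. the brass post is upright (within 2 degrees) and fully home in the brass cup (nose within 1.6 mm of the cup's axis) and pressed there, bearing on the cup with 6 N or more, for 0.3 s (horizontal distance between post_nose and cup_axis below 0.0016 m and angle between post's own z axis and vertical below 0.035 rad and z of post_nose in the frame of cup_axis below 0.01 m and contact force between post and cup above 6 N), for 0.3 s.
2. the post is rocked 0.09 to 0.3 rad (5 to 17 degrees) over, its cone still in the cup (nose within 10 mm of the axis and at most 14 mm above cup_axis) and bearing on it with 0.8 N or more, for 0.2 s (angle between post's own z axis and vertical between 0.09 and 0.3 rad and horizontal distance between post_nose and cup_axis below 0.01 m and z of post_nose in the frame of cup_axis below 0.014 m and contact force between post and cup above 0.8 N), for 0.2 s.
At the end, for the whole second after the job is handed in: the brass post stands at rest and let go, fully home in the brass cup: nose within 1.6 mm of the cup's axis, bearing on the cup, upright within 2 degrees; the dark post and the other things are where they were (horizontal distance between post_nose and cup_axis below 0.0016 m and angle between post's own z axis and vertical below 0.035 rad and z of post_nose in the frame of cup_axis below 0.01 m and contact force between post and cup above 1 N and linear speed of post below 0.01 m/s and angular speed of post below 0.05 rad/s); the robot touches nothing.
It fails at once if the post bears on the cup with more than 25 N (contact force between post and cup above 25 N).
It fails at once if the dark post is moved more than 20 mm or another thing on the bench more than 30 mm (distance of dark_post from where it was at the start of the episode above 0.02 m or distance of any of hammer, graver, jar, stone_dish, wax_puck, steel_block from where it was at the start of the episode above 0.03 m).
It fails at once if the brass post is put in the dark cup (distance between post_nose and dark_cup below 0.035 m).
It also fails if it takes over 72 s, if anything falls off the work surface, if the arm or the gripper's body presses on something with over 40 N, if the wrist force passes 120 N, or if a joint passes its speed limit or range.

## Working session

There is one attempt and no reset: what is moved stays moved. The work goes in short steps, Python scripts to look and compute and a shell command to move; the robot and the scene stay as the last step left them, time stands still between calls to the robot, and variables do not carry over. Pictures are saved under pics/ and viewed, at most 10 in all, crops included, and the job is handed in when it is done.

```bash
mkdir -p pics; cat > h.py <<'E'
from rig import *
import numpy as np, cv2
from scipy.spatial.transform import Rotation as R
def T_tool(s):
    T=np.eye(4);T[:3,:3]=R.from_quat(s["eef_rot"]).as_matrix();T[:3,3]=s["ee_pos"];return T
def cam(name,s=None):
    c=calibration(name)
    return c,(c["cam_to_world"] if "cam_to_world" in c else T_tool(s)@np.array(c["hand_eye"]))
def pt(c,M,u,v,d):
    p=np.array([(u-c["cx"])/c["fx"]*d,-(v-c["cy"])/c["fy"]*d,-d,1]);return (np.array(M)@p)[:3]
def cloud(c,M,D):
    v,u=np.mgrid[:D.shape[0],:D.shape[1]]
    p=np.stack([(u-c["cx"])/c["fx"]*D,-(v-c["cy"])/c["fy"]*D,-D,np.ones_like(D)],-1)
    P=(p@np.array(M).T)[...,:3];P[D<=0]=np.nan;return P
def onplane(c,M,u,v,z):
    M=np.array(M);o=M[:3,3];d=pt(c,M,u,v,1.)-o;return o+d*(z-o[2])/d[2]
E
python3 - <<'E'
from h import *
np.set_printoptions(precision=1,suppress=True)
s=sense();print(s)
for n in("top","scene"):
    I,D=get_image(n);cv2.imwrite(f"pics/{n}0.png",I[...,::-1]);c,M=cam(n);print(c)
    for l in("post","dark_post","cup","dark_cup","rack"):
        for b in boxes_of(l,n)[:2]:
            u,v=b["position"];d=D[int(v),int(u)];print(n,l,b["confidence"],u,v,pt(c,M,u,v,d))
E
```

```text
{'clock': 0.0, 'joint_positions': array([ 1.2,  0.4,  0. ,  1.6, -0. ,  1.1, -0.1]), 'qvel': array([ 0., -0., -0.,  0., -0.,  0., -0.]), 'effort': array([ -0. , -66.8,   1. , -31.4,  -0.1,   0. ,   0. ]), 'ee_pos': array([ 192.1, -594.2,  244.9]), 'eef_rot': array([ 1. ,  0.2, -0. , -0. ]), 'contact_force': array([-0.6,  1.6,  0.2]), 'wrist_torque': array([ 0., -0., -0.]), 'gripper_force': 0.0, 'grip_width': 92.07120951181255}
{'fx': 491.9711129342689, 'fy': 491.9711129342689, 'cx': 257.51898929957946, 'cy': 187.76756982008607, 'cam_to_world': array([[  -0. ,    1. ,   -0.2,  342.6],
       [  -1. ,   -0. ,    0. ,  -28.7],
       [   0. ,    0.2,    1. , 1058.2],
       [   0. ,    0. ,    0. ,    1. ]])}
top post 0.76 109.6 191.9 [532.5 263.2  72.9]
top dark_post 0.98 163.7 201.8 [508.6 151.6  80.5]
top cup 0.66 355.8 200.5 [ 513.4 -248.1   20.2]
top dark_cup 0.71 286.8 211.0 [ 495.1 -100.2   10.9]
top rack 0.91 143.6 200.4 [522.2 205.   23. ]
top rack 0.25 166.4 201.2 [511.4 148.   70.4]
{'fx': 449.93232693392827, 'fy': 449.93232693392827, 'cx': 255.53031366906785, 'cy': 194.77272339230723, 'cam_to_world': array([[   0.3,   -0.8,    0.6, 1105.6],
       [   1. ,    0.2,   -0.2, -188. ],
       [  -0. ,    0.6,    0.8,  860.1],
       [   0. ,    0. ,    0. ,    1. ]])}
scene post 0.87 377.3 169.2 [549.5 264.9  58. ]
scene dark_post 0.71 325.4 176.7 [530.2 145.3  50.7]
scene dark_post 0.47 376.6 169.1 [546.7 265.1  55.1]
scene cup 0.77 156.3 222.8 [ 516.3 -250.4   12.2]
scene dark_cup 0.83 218.6 206.0 [ 524.1 -107.4   29.3]
scene dark_cup 0.42 110.7 176.4 [ 347.9 -335.6    8. ]
scene rack 0.88 352.3 183.4 [548.6 208.9  24.4]
scene rack 0.16 303.3 267.7 [718.4  25.1  17.1]
```

View pics/top0.png

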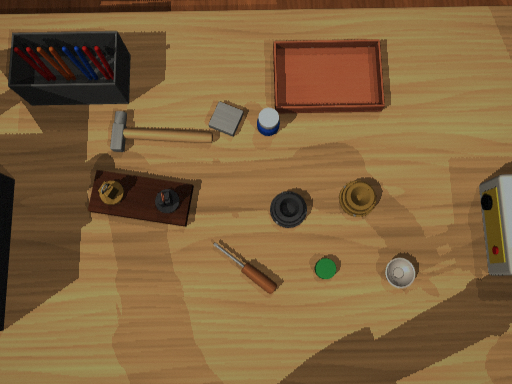

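View pics/scene0.png

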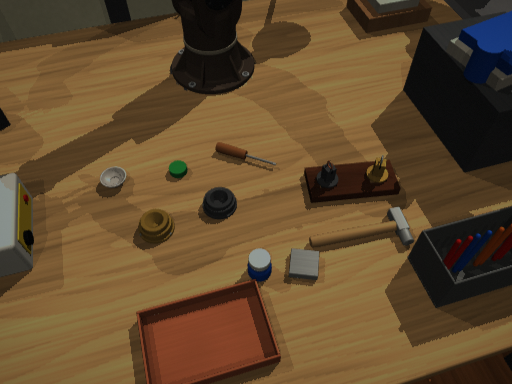

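```bash
python3 - <<'E'
from h import *
np.set_printoptions(precision=2,suppress=True)
s=sense();print(R.from_quat(s["eef_rot"]).as_matrix(), R.from_quat(s["eef_rot"]).as_euler('ZYX',True)); print(calibration("wrist"))
c,M=cam("top");print(np.array(M))
I,D=get_image("top");P=cloud(c,M,D)
# rack top: points z 17..28 near rack -> orientation
m=(abs(P[...,2]-23)<5)&(abs(P[...,0]-522)<90)&(abs(P[...,1]-205)<140)
q=P[m][:,:2].astype(np.float32);print(cv2.minAreaRect(q),len(q))
E
```

```text
[[ 0.95  0.31  0.  ]
 [ 0.31 -0.95 -0.  ]
 [ 0.    0.   -1.  ]] [ 17.92  -0.   180.  ]
{'fx': 297.66559257483345, 'fy': 297.66559257483345, 'cx': 256.99464675816364, 'cy': 191.5590857135449, 'hand_eye': array([[   0.  ,    0.95,    0.31,   84.29],
       [   1.  ,   -0.  ,   -0.  ,    0.1 ],
       [  -0.  ,    0.31,   -0.95, -138.55],
       [   0.  ,    0.  ,    0.  ,    1.  ]])}
[[  -0.02    0.98   -0.19  342.6 ]
 [  -1.     -0.02    0.01  -28.71]
 [   0.01    0.19    0.98 1058.17]
 [   0.      0.      0.      1.  ]]
((530.3426513671875, 213.80685424804688), (211.088134765625, 90.36363983154297), 80.0333480834961) 3097
```

The top view shows the brass post at about (110,192), the dark post at (167,200), the brass cup at (358,198) and the dark cup at (289,209). The networks agree with this. The brass cup lies on my way to the rack, so I'll look at it from close up first.

```bash
python3 -m jog '[2.9,-1.6,0.8,0,0,0,0, 2.9,-1.6,0.8,0,0,0,0, 2.9,-1.6,0.8,0,0,0,0, 2.9,-1.6,0.8,0,0,0,0, 2.9,-1.6,0.8,0,0,0,0, 2.9,-1.6,0.8,0,0,0,0, 2.9,-1.6,0.8,0,0,0,0, 2.9,-1.6,0.8,0,0,0,0]'
python3 -m jog '[2.9,-1.6,0.8,0,0,0,0, 2.9,-1.6,0.8,0,0,0,0, 2.9,-1.6,0.8,0,0,0,0, 2.9,-1.6,0.8,0,0,0,0, 2.9,-1.6,0.8,0,0,0,0, 2.9,-1.6,0.8,0,0,0,0, 0,0,0,0,0,0,0, 0,0,0,0,0,0,0]'
python3 - <<'E'
from h import *
np.set_printoptions(precision=1,suppress=True)
s=sense();I,D=get_image("wrist");cv2.imwrite("pics/w1.png",I[...,::-1]);np.savez("w1.npz",I=I,D=D,T=T_tool(s))
c,M=cam("wrist",s);print(s["ee_pos"],s["contact_force"])
for b in boxes_of("cup","wrist")[:2]:
    u,v=b["position"];print(b,pt(c,M,u,v,D[int(v),int(u)]))
for b in tip_of("cup_axis","wrist")[:2]:
    u,v=b["position"];print(b,onplane(c,M,u,v,16))
E
```

```text
clock: 1.32
ee_pos: [374.6, -400.3, 181.6]
eef_rot: [0.988, 0.156, 0.0, 0.0]
contact_force: [0.8, -1.0, 0.2]
grip_width: 91.8
gripper_force: 0.0
clock: 1.98
ee_pos: [511.0, -254.3, 133.2]
eef_rot: [0.987, 0.158, 0.0, -0.001]
contact_force: [-0.4, -1.0, -0.1]
grip_width: 91.8
gripper_force: 0.0
[ 511.  -254.3  133.2] [-0.4 -1.  -0.1]
{'position': [259.1, 176.9], 'confidence': 0.7} [ 525.2 -251.6   14.9]
{'position': [260.2, 183.5], 'confidence': 0.98} [ 520.  -254.4   16. ]
{'position': [96.2, 150.4], 'confidence': 0.51} [ 504.  -110.1   16. ]
```

View pics/w1.png

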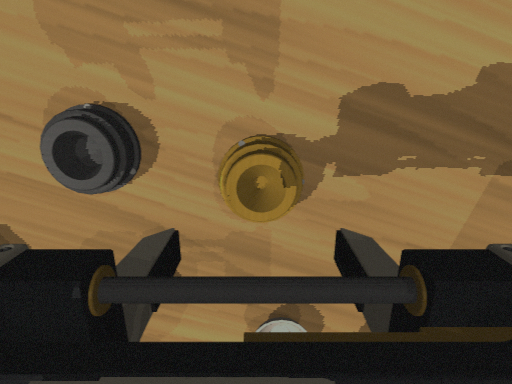

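```bash
python3 - <<'E'
from h import *
from scipy.optimize import least_squares
np.set_printoptions(precision=1,suppress=True)
f=np.load("w1.npz");D=f["D"];c=calibration("wrist");M=f["T"]@np.array(c["hand_eye"])
P=cloud(c,M,D);c0=np.array([521,-253])
r=np.hypot(P[...,0]-c0[0],P[...,1]-c0[1])
for a in range(0,60,3):
    z=P[...,2][(r>=a)&(r<a+3)];print(a,len(z),np.round(np.nanpercentile(z,[10,50,90]),1))
E
```

```text
0 34 [13.6 14.6 15.8]
3 98 [14.1 14.9 15.9]
6 174 [15.  16.9 19.2]
9 398 [ 19.1  22.1 207.4]
12 1107 [ 24.  206.5 220.8]
15 4009 [ 31.4 216.6 222.5]
18 3658 [ 33.7 212.5 221.8]
21 3418 [ 34.9 197.8 221.5]
24 2948 [ 34.8 198.  221.4]
27 2947 [ 34.1 197.4 221.3]
30 2545 [ 23.6 207.7 221.5]
33 2753 [ 22.8 197.5 221.3]
36 2460 [  5.8 207.2 221.4]
39 2445 [ -0.2 207.2 221.6]
42 3052 [ -0.4 196.4 221.2]
45 4842 [ -0.3 191.7 219.6]
48 6357 [ -0.2 189.7 218.1]
51 5719 [ -0.4 196.4 218.6]
54 5144 [ -0.5 200.5 218.9]
57 4698 [ -0.6 200.4 217.2]
```

The wrist view shows the brass cup's mouth at about (260,185) and the dark cup at (92,150). I'll fit the cup's shape to the depth.

```bash
cat > fitcup.py <<'E'
from h import *
from scipy.optimize import least_squares
def fit(P,x0):
    Q=P[(np.hypot(P[...,0]-x0[0],P[...,1]-x0[1])<50)&(P[...,2]<60)&(P[...,2]>-5)]
    def prof(r,zr): return np.interp(r,[0,9,21,30,30.5,39.5,40.5,60],[zr-16-0,zr-16,zr,zr,22.8,22.8,0,0])
    def res(p):
        r=np.hypot(Q[:,0]-p[0],Q[:,1]-p[1])
        m=(r<29)
        return np.where(m,np.where(r<9,0,Q[:,2]-prof(r,p[2])),0)
    o=least_squares(res,[x0[0],x0[1],34],loss="soft_l1",diff_step=1e-4);return o.x,np.median(abs(o.fun[o.fun!=0]))
E
python3 - <<'E'
from fitcup import *
np.set_printoptions(precision=2,suppress=True)
f=np.load("w1.npz");D=f["D"].astype(float);c=calibration("wrist");M=f["T"]@np.array(c["hand_eye"])
P=cloud(c,M,D)
print(fit(P,(521,-253)),fit(P,(518,-256)))
m=(abs(P[...,2]-35)<2.5)&(np.hypot(P[...,0]-521,P[...,1]+253)<45)
q=P[m][:,:2].astype(np.float32);print(cv2.minEnclosingCircle(q),len(q),np.median(P[m][:,2]))
print(R.from_quat(sense()["eef_rot"]).as_euler('ZYX',True))
E
```

```text
(array([ 520.97, -253.93,   34.81]), np.float64(0.4578840399003177)) (array([ 520.98, -254.13,   34.82]), np.float64(0.45694458807662386))
((520.8252563476562, -253.85862731933594), 30.27323341369629) 2282 34.65455139671221
[ 17.83   0.03 179.96]
```

The cup's axis is at about (521.0, -254.0) and its rim at about 35. Next I go over the rack and turn to its yaw, about -10°.

```bash
python3 -m jog '[1.3,-3.5,-0.3,0,0,0,0, 1.3,-3.5,-0.3,0,0,0,0, 1.3,-3.5,-0.3,0,0,0,0, 1.3,-3.5,-0.3,0,0,0,0, 1.3,-3.5,-0.3,0,0,0,0, 1.3,-3.5,-0.3,0,0,0,0, 1.3,-3.5,-0.3,0,0,0,0, 1.3,-3.5,-0.3,0,0,0,0]' | head -2
python3 -m jog '[1.3,-3.5,0,0,0,0,0, 1.3,-3.5,0,0,0,0,0, 1.3,-3.5,0,0,0,0,0, 1.3,-3.5,0,0,0,0,0, 1.3,-3.5,0,0,0,0,0, 1.3,-3.5,0,0,0,0,0, 0,0,0,0,0,7,0, 0,0,0,0,0,7,0]' | head -3
python3 -m jog '[0,0,0,0,0,7,0, 0,0,0,0,0,7,0, 0,0,0,0,0,0,0, 0,0,0,0,0,0,0, 0,0,0,0,0,0,0, 0,0,0,0,0,0,0, 0,0,0,0,0,0,0, 0,0,0,0,0,0,0]' | head -3
python3 - <<'E'
from h import *
np.set_printoptions(precision=1,suppress=True)
s=sense();I,D=get_image("wrist");cv2.imwrite("pics/w2.png",I[...,::-1]);np.savez("w2.npz",I=I,D=D,T=T_tool(s))
c,M=cam("wrist",s);print(s["ee_pos"],s["contact_force"],R.from_quat(s["eef_rot"]).as_euler('ZYX',True))
for l in("post","dark_post"):
  for b in boxes_of(l,"wrist")[:2]:
    u,v=b["position"];print(l,b,pt(c,M,u,v,D[int(v),int(u)]))
for b in tip_of("post_nose","wrist")[:2]:
    u,v=b["position"];print(b,onplane(c,M,u,v,7))
E
```

```text
clock: 2.8
ee_pos: [522.5, 41.7, 158.4]
clock: 3.47
ee_pos: [532.2, 267.2, 157.9]
eef_rot: [0.999, 0.033, 0.0, -0.001]
clock: 4.13
ee_pos: [532.2, 265.3, 157.7]
eef_rot: [0.996, -0.087, -0.0, -0.0]
[532.2 265.3 157.7] [ 0.9 -0.1  0.6] [ -10.    0. -180.]
dark_post {'position': [382.8, 182.9], 'confidence': 0.74} [530.3 161.8  64.6]
{'position': [250.5, 174.2], 'confidence': 0.89} [541.5 270.1   7. ]
```

View pics/w2.png

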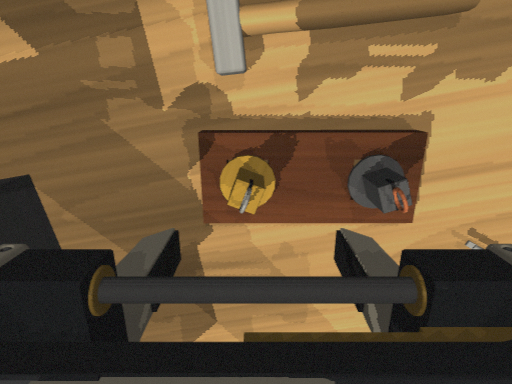

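The brass post is at (247,185), on the left of the rack, with its shank turned relative to the rack. The dark post is at (380,185). I'll use the depth to measure the shank's yaw and the flange's centre.

```bash
python3 - <<'E'
from h import *
np.set_printoptions(precision=1,suppress=True)
f=np.load("w2.npz");D=f["D"].astype(float);I=f["I"];c=calibration("wrist");M=f["T"]@np.array(c["hand_eye"])
P=cloud(c,M,D);near=np.hypot(P[...,0]-540,P[...,1]-270)<40
z=P[...,2][near];print(np.histogram(z,bins=np.arange(-2,100,4)))
for lo,hi in((66,75),(68,76),(28,36)):
    m=near&(P[...,2]>lo)&(P[...,2]<hi);q=P[m][:,:2].astype(np.float32)
    print(lo,len(q),np.median(P[m][:,2]),cv2.minAreaRect(q),cv2.minEnclosingCircle(q))
x=I[140:230,200:300,::-1];cv2.imwrite("pics/w2c.png",cv2.resize(x,None,fx=6,fy=6,interpolation=cv2.INTER_CUBIC))
E
```

```text
(array([  12,    1,    2,    0,    4, 2071,  750,   72, 1173,   31,   35,
         31,   34,   37,   36,   41,   39,   74,  707,   12,    8,   25,
         70,    8,    0]), array([-2,  2,  6, 10, 14, 18, 22, 26, 30, 34, 38, 42, 46, 50, 54, 58, 62,
       66, 70, 74, 78, 82, 86, 90, 94, 98]))
66 786 71.1449941802903 ((540.568115234375, 273.3266906738281), (24.004884719848633, 24.709726333618164), 58.39288330078125) ((540.69580078125, 273.1322937011719), 16.335491180419922)
68 765 71.16520261495086 ((540.5010375976562, 273.3524169921875), (23.981603622436523, 24.564878463745117), 58.406681060791016) ((540.5687255859375, 273.2933654785156), 16.256122589111328)
28 1256 31.187468101744713 ((543.0729370117188, 272.2591552734375), (50.69404983520508, 45.946842193603516), 66.63261413574219) ((540.7662963867188, 273.2923889160156), 25.684755325317383)
```

View pics/w2c.png

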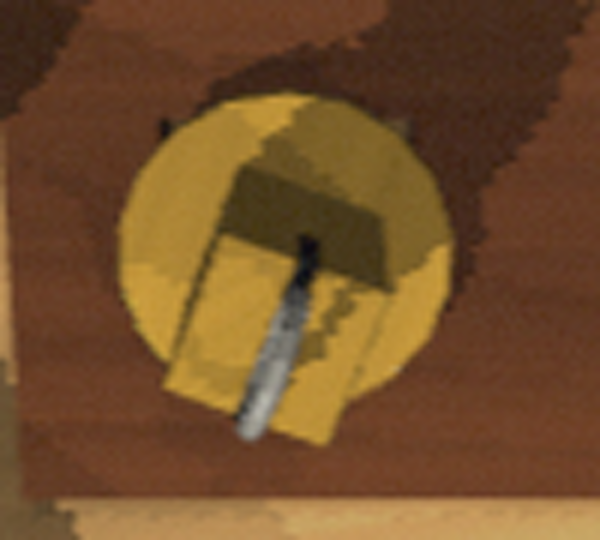

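The shank's centre is (540.6, 273.3). Its top is at z 71.2, so the nose is at about 6, as expected. Its yaw is -31.6° (mod 90), so I turn 21.6° and go down with the TCP to z of about 55.

```bash
python3 -m jog '[0,0,0,0,0,5.4,0, 0,0,0,0,0,5.4,0, 0,0,0,0,0,5.4,0, 0,0,0,0,0,5.4,0, 0.1,-0.3,1.5,0,0,0,0, 0.1,-0.3,1.5,0,0,0,0, 0.1,-0.3,1.5,0,0,0,0, 0,-0.2,1.5,0,0,0,0]' 
python3 -m jog '[0,0,1.5,0,0,0,0, 0,0,1.5,0,0,0,0, 0,0,1.2,0,0,0,0, 0,0,0,0,0,0,0, 0,0,0,0,0,0,0, 0,0,0,0,0,0,0, 0,0,0,0,0,0,0, 0,0,0,0,0,0,0]'
python3 -c "
from h import *
print(R.from_quat(sense()['eef_rot']).as_euler('ZYX',True),sense()['ee_pos'])"
```

```text
clock: 5.0
ee_pos: [540.8, 273.6, 97.2]
eef_rot: [0.962, -0.273, 0.0, -0.0]
contact_force: [0.5, -0.7, 0.5]
grip_width: 91.6
gripper_force: 0.0
clock: 5.67
ee_pos: [541.0, 273.6, 56.7]
eef_rot: [0.962, -0.273, 0.001, -0.001]
contact_force: [-0.0, 1.0, -0.6]
grip_width: 91.5
gripper_force: 0.0
[-3.16833489e+01 -4.24624320e-02 -1.79919740e+02] [540.99831117 273.6493796   56.68205933]
```

```bash
python3 -m jog '[0,0,0,0,0,0,130, 0,0,0,0,0,0,160, 0,0,0,0,0,0,190, 0,0,0,0,0,0,230, 0,0,0,0,0,0,230, 0,0,0,0,0,0,230, 0,0,0,0,0,0,230, 0,0,0,0,0,0,230]' 30
python3 -m jog '[0,0,0,0,0,0,230, 0,0,0,0,0,0,230, 0,0,-1.0,0,0,0,230, 0,0,-1.5,0,0,0,230, 0,0,-1.5,0,0,0,230, 0,0,-1.5,0,0,0,230, 0,0,-1.5,0,0,0,230, 0,0,0,0,0,0,230]' 30
```

```text
clock: 6.33
ee_pos: [540.4, 273.3, 55.7]
eef_rot: [0.962, -0.273, -0.0, 0.0]
contact_force: [-0.1, 0.1, 0.2]
grip_width: 42.8
gripper_force: 0.0
clock: 7.0
ee_pos: [541.7, 274.0, 128.8]
eef_rot: [0.962, -0.273, 0.001, -0.001]
contact_force: [0.6, 0.6, -3.2]
grip_width: 24.0
gripper_force: 30.0
```

Held: 24 mm opening, and about 3.3 N of weight. The fingers may have closed only after the lift began, so I'll check the grip height.

```bash
python3 - <<'E'
from h import *
np.set_printoptions(precision=1,suppress=True)
s=sense();I,D=get_image("scene");c,M=cam("scene")
C=np.array(c["cam_to_world"]);p=np.linalg.inv(C)@np.array([*s["ee_pos"]-np.array([0,0,25]),1])
u=c["cx"]+c["fx"]*p[0]/-p[2];v=c["cy"]-c["fy"]*p[1]/-p[2];print(u,v)
x=I[int(v)-60:int(v)+60,int(u)-70:int(u)+70,::-1];cv2.imwrite("pics/s2.png",cv2.resize(x,None,fx=5,fy=5,interpolation=cv2.INTER_CUBIC))
b=tip_of("post_nose","scene");print(b[:2])
P=cloud(c,M,D.astype(float));h=cv2.cvtColor(I,cv2.COLOR_RGB2HSV)
m=(np.hypot(P[...,0]-541,P[...,1]-274)<60)&(P[...,2]>40)&(h[...,0]>15)&(h[...,0]<32)&(h[...,1]>120)
q=P[m];print(len(q),np.percentile(q,[1,5,50,95,99],axis=0))
E
```

```text
383.85727577798446 152.62858375472447
[{'position': [380.1, 162.7], 'confidence': 0.73}]
652 [[498.1 221.5  95.7]
 [511.2 233.2  97.7]
 [550.5 264.1 138.2]
 [576.9 290.1 420. ]
 [587.4 304.5 476.5]]
```

View pics/s2.png

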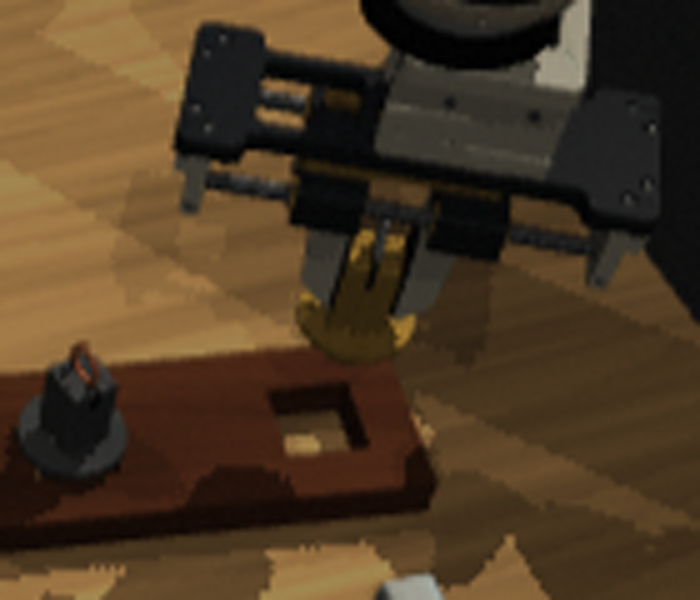

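The grip is sound: the pads are on the shank, the post hangs upright and the rack hole is empty. I'll lift clear of the dark post, carry the post over and turn to yaw -3.8°, so that any bias of the camera along tool x cancels between post and cup.

```bash
python3 -m jog '[0,0,-2.5,0,0,0,230, 0,0,-2.5,0,0,0,230, 1.2,2.1,0,0,0,0,230, 1.8,3.3,0,0,0,0,230, 1.8,3.3,0,0,0,0,230, 1.8,3.3,0,0,0,0,230, 1.8,3.3,0,0,0,0,230, 1.8,3.3,0,0,0,0,230]' 30
python3 -m jog '[1.8,3.3,0,0,0,0,230, 1.8,3.3,0,0,0,0,230, 1.8,3.3,0,0,0,0,230, 1.8,3.3,0,0,0,0,230, 1.8,3.3,0,0,0,0,230, 1.8,3.3,0,0,0,0,230, 1.8,3.3,0,0,0,0,230, 1.8,3.3,0,0,0,0,230]'
python3 -m jog '[0.8,1.3,0,0,0,0,230, 0,0,0,0,0,-7,230, 0,0,0,0,0,-7,230, 0,0,0,0,0,-7,230, 0,0,1,0,0,-6.8,230, 0,0,1,0,0,0,230, 0,0,0,0,0,0,230, 0,0,0,0,0,0,230]'
python3 -c "
from h import *
s=sense();T=T_tool(s);print(R.from_quat(s['eef_rot']).as_euler('ZYX',True),s['ee_pos'],T[:3,:3].T@(np.array([521,-254,120])-s['ee_pos']),s['contact_force'],s['wrist_torque'])"
```

```text
clock: 7.77
ee_pos: [528.3, 59.6, 174.5]
eef_rot: [0.962, -0.273, -0.001, 0.001]
contact_force: [0.8, -0.6, -4.2]
grip_width: 24.0
gripper_force: 30.0
clock: 8.43
ee_pos: [512.2, -240.3, 174.4]
eef_rot: [0.962, -0.273, -0.001, -0.0]
contact_force: [0.5, 0.1, -3.6]
grip_width: 23.8
gripper_force: 30.0
clock: 9.1
ee_pos: [512.4, -253.7, 154.3]
eef_rot: [0.999, -0.036, -0.002, -0.001]
contact_force: [0.4, 0.1, -4.3]
grip_width: 23.7
gripper_force: 30.0
[-4.11798667e+00  1.74775926e-01 -1.79947019e+02] [ 512.36320301 -253.69418789  154.25695655] [ 8.74091741 -0.28353811 34.23072924] [ 0.37688064  0.1493425  -4.28877855] [-0.02141857  0.04856868  0.02263611]
```

```bash
python3 -m jog '[0.4,0,1,0,0,0,230, 0.47,0,1.2,0,0,0,230, 0,0,1.2,0,0,0,230, 0,0,1,0,0,0,230, 0,0,1,0,0,0,230, 0,0,0.5,0,0,0,230, 0,0,0,0,0,0,230, 0,0,0,0,0,0,230]'
python3 -c "
from h import *
s=sense();T=T_tool(s);print(R.from_quat(s['eef_rot']).as_euler('ZYX',True),s['ee_pos'],T[:3,:3].T@(np.array([521,-254,90])-s['ee_pos']),s['contact_force'],s['wrist_torque'])
I,D=get_image('scene');print(tip_of('post_nose','scene')[:2])
x=I[150:270,90:230,::-1];cv2.imwrite('pics/s3.png',cv2.resize(x,None,fx=5,fy=5,interpolation=cv2.INTER_CUBIC))
"
```

```text
clock: 9.77
ee_pos: [522.1, -254.6, 96.5]
eef_rot: [0.999, -0.034, -0.0, -0.0]
contact_force: [0.3, 0.4, -2.7]
grip_width: 23.8
gripper_force: 30.0
[-3.89412604e+00  2.52295305e-02 -1.79996627e+02] [ 522.06925707 -254.63661154   96.50112351] [-1.10715983 -0.5621425   6.50164477] [ 0.29306175  0.38601535 -2.72173175] [ 0.00974161  0.01346632 -0.02599436]
[{'position': [152.8, 217.7], 'confidence': 0.93}]
```

View pics/s3.png

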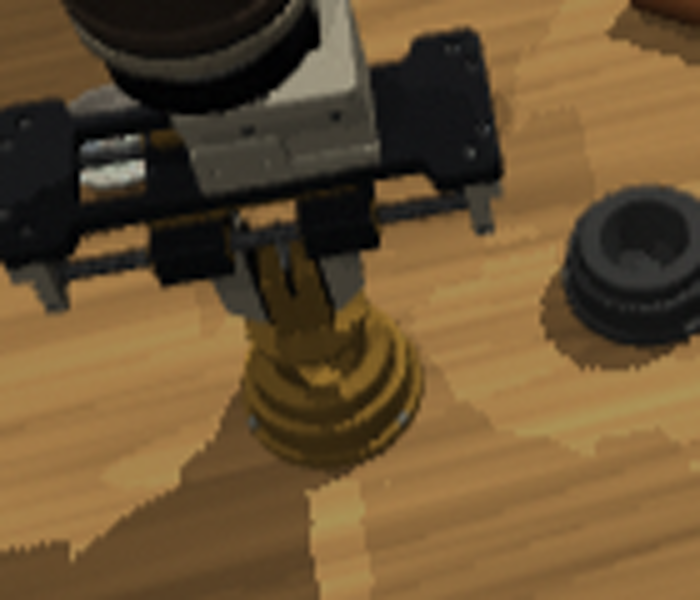

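The scene view shows the post upright over the brass cup's mouth, at about (152,218) in the full picture. Now I go down, feeling for contact.

```bash
python3 -m jog '[-0.08,-0.04,0.4,0,0,0,230, 0,0,0.4,0,0,0,230, 0,0,0.4,0,0,0,230, 0,0,0.3,0,0,0,230, 0,0,0.2,0,0,0,230, 0,0,0,0,0,0,230, 0,0,0,0,0,0,230, 0,0,0,0,0,0,230]'
python3 -m jog '[0,0,0.05,0,0,0,230, 0,0,0.05,0,0,0,230, 0,0,0.05,0,0,0,230, 0,0,0.05,0,0,0,230, 0,0,0,0,0,0,230, 0,0,0,0,0,0,230, 0,0,0,0,0,0,230, 0,0,0,0,0,0,230]'
```

```text
clock: 10.53
ee_pos: [521.5, -254.2, 79.8]
eef_rot: [0.999, -0.034, 0.0, 0.0]
contact_force: [-0.2, -0.5, -3.2]
grip_width: 23.9
gripper_force: 30.0
clock: 11.2
ee_pos: [521.4, -254.2, 77.8]
eef_rot: [0.999, -0.034, 0.0, 0.0]
contact_force: [1.1, 0.1, -4.0]
grip_width: 23.9
gripper_force: 30.0
```

```bash
python3 -m jog '[0,0,0.05,0,0,0,230, 0,0,0.05,0,0,0,230, 0,0,0.05,0,0,0,230, 0,0,0,0,0,0,230, 0,0,0,0,0,0,230, 0,0,0,0,0,0,230, 0,0,0,0,0,0,230, 0,0,0,0,0,0,230]'
```

```text
clock: 11.87
ee_pos: [521.3, -254.2, 76.2]
eef_rot: [0.999, -0.034, 0.0, 0.0]
contact_force: [-0.2, -0.1, -4.2]
grip_width: 23.7
gripper_force: 30.0
```

```bash
python3 -m jog '[0,0,0.05,0,0,0,230, 0,0,0.05,0,0,0,230, 0,0,0,0,0,0,230, 0,0,0,0,0,0,230, 0,0,0,0,0,0,230, 0,0,0,0,0,0,230, 0,0,0,0,0,0,230, 0,0,0,0,0,0,230]'
```

```text
clock: 12.53
ee_pos: [521.3, -254.2, 75.2]
eef_rot: [0.999, -0.034, -0.0, -0.0]
contact_force: [0.3, 0.6, -3.7]
grip_width: 23.7
gripper_force: 30.0
```

```bash
python3 -m jog '[0,0,0.05,0,0,0,230, 0,0,0.05,0,0,0,230, 0,0,0,0,0,0,230, 0,0,0,0,0,0,230, 0,0,0,0,0,0,230]' ; python3 -m jog '[0,0,0.05,0,0,0,230, 0,0,0.05,0,0,0,230, 0,0,0,0,0,0,230, 0,0,0,0,0,0,230, 0,0,0,0,0,0,230, 0,0,0,0,0,0,230, 0,0,0,0,0,0,230, 0,0,0,0,0,0,230]'
```

```text
clock: 13.2
ee_pos: [521.1, -254.3, 74.6]
eef_rot: [0.999, -0.034, -0.0, 0.0]
contact_force: [-3.6, -0.6, 6.7]
grip_width: 23.4
gripper_force: 30.0invalid input at $: expected 8 rows
```

```bash
python3 -m jog '[0,0,0.05,0,0,0,230, 0,0,0.05,0,0,0,230, 0,0,0,0,0,0,230, 0,0,0,0,0,0,230, 0,0,0,0,0,0,230, 0,0,0,0,0,0,230, 0,0,0,0,0,0,230, 0,0,0,0,0,0,230]'
```

```text
clock: 13.87
ee_pos: [521.1, -254.3, 74.4]
eef_rot: [0.999, -0.034, 0.0, 0.0]
contact_force: [-6.7, 1.8, 15.6]
grip_width: 23.5
gripper_force: 30.0
```

Contact. It bears with about 19 N and a sideways push toward -x, so I'll back off a little and shift -x to centre it.

```bash
python3 -m jog '[0,0,-0.08,0,0,0,230, -0.05,0,0,0,0,0,230, 0,0,0,0,0,0,230, 0,0,0,0,0,0,230, 0,0,0,0,0,0,230, 0,0,0,0,0,0,230, 0,0,0,0,0,0,230, 0,0,0,0,0,0,230]'
```

```text
clock: 14.53
ee_pos: [520.9, -254.3, 74.4]
eef_rot: [0.999, -0.034, 0.0, 0.0]
contact_force: [-4.9, 0.3, 7.1]
grip_width: 23.9
gripper_force: 30.0
```

```bash
python3 -m jog '[-0.03,0,0,0,0,0,230, -0.03,0,0,0,0,0,230, 0,0,0,0,0,0,230, 0,0,0,0,0,0,230, 0,0,0,0,0,0,230, 0,0,0,0,0,0,230, 0,0,0,0,0,0,230, 0,0,0,0,0,0,230]'; python3 -c "
from h import *
for i in range(4):
  s=sense();print(s['ee_pos'],s['contact_force'],s['wrist_torque'],R.from_quat(s['eef_rot']).as_euler('ZYX',True));get_image('scene')
I,D=get_image('scene');print(tip_of('post_nose','scene')[:1])"
```

```text
clock: 15.2
ee_pos: [520.6, -254.3, 74.1]
eef_rot: [0.999, -0.034, 0.0, 0.0]
contact_force: [-1.4, -0.7, 3.9]
grip_width: 23.5
gripper_force: 30.0
[ 520.55637269 -254.25521223   74.13049014] [-1.42421499 -0.70451753  3.88504795] [-0.09509988  0.23970721 -0.00490607] [-3.88354039e+00 -3.62168141e-02  1.79985697e+02]
[ 520.55114431 -254.24219674   74.12127564] [-0.07223301 -0.92249899  3.82064032] [-0.11315025  0.17169938 -0.01839299] [-3.88021236e+00 -3.43586289e-02  1.79986267e+02]
[ 520.56771524 -254.23188981   74.1421127 ] [ 0.11357548 -0.89518447  3.44173464] [-0.14020559  0.17452403  0.06887341] [-3.88181036e+00 -3.66490060e-02  1.79985803e+02]
[ 520.56078782 -254.21092674   74.13412549] [-0.89933757 -0.28115349  4.39724404] [-0.15363594  0.07755064  0.0082807 ] [-3.87940553e+00 -3.52886613e-02  1.79986706e+02]
[{'position': [154.0, 223.3], 'confidence': 0.6}]
```

It is centred, with hardly any side force and about 7.5 N of bearing. I press on to about 10 N and hold.

```bash
python3 -m jog '[-0.01,0,0.03,0,0,0,230, 0,0,0,0,0,0,230, 0,0,0,0,0,0,230, 0,0,0,0,0,0,230, 0,0,0,0,0,0,230, 0,0,0,0,0,0,230, 0,0,0,0,0,0,230, 0,0,0,0,0,0,230]'; python3 -c "
from h import *
for i in range(2):
  s=sense();print(s['ee_pos'],s['contact_force'],s['wrist_torque']);get_image('scene')"
```

```text
clock: 16.17
ee_pos: [520.5, -254.2, 74.1]
eef_rot: [0.999, -0.034, 0.0, 0.0]
contact_force: [-0.5, -0.5, 6.2]
grip_width: 23.7
gripper_force: 30.0
[ 520.52653081 -254.22260073   74.08557284] [-0.45358895 -0.50829277  6.21135334] [-0.13381568  0.12550964 -0.02132892]
[ 520.5559802  -254.24354287   74.11667541] [-0.79778817 -0.74132582  7.05588069] [-0.0987421   0.18837336  0.02283452]
```

Pressed at about 10 N. Now I rock about the tool's x axis, pivoting on the rim on the tool +y side. The first half is 3.75°, with the load eased a little.

```bash
python3 -m jog '[0,0.05,-0.035,0.75,0,0,230, 0,0.05,-0.035,0.75,0,0,230, 0,0.05,-0.035,0.75,0,0,230, 0,0.05,-0.03,0.75,0,0,230, 0,0.05,-0.03,0.75,0,0,230, 0,0,0,0,0,0,230, 0,0,0,0,0,0,230, 0,0,0,0,0,0,230]' 50; python3 -c "
from h import *
for i in range(2):
  s=sense();print(s['ee_pos'],s['contact_force'],s['wrist_torque'],R.from_quat(s['eef_rot']).as_euler('ZYX',True));get_image('scene')"
```

```text
clock: 16.93
ee_pos: [519.7, -256.4, 75.1]
eef_rot: [0.999, -0.034, 0.001, -0.033]
contact_force: [0.9, -0.2, -4.3]
grip_width: 23.9
gripper_force: 50.0
[ 519.74667531 -256.44263265   75.07744718] [ 0.86015619 -0.22844836 -4.25126953] [-0.16872156 -0.3454726  -0.02356906] [-3.87622007e+00  3.02122625e-02 -1.76237046e+02]
[ 519.7390315  -256.41871671   75.11884433] [ 1.29589939 -0.99721458 -3.88073304] [-0.21822439 -0.2555487  -0.0249945 ] [-3.86748525e+00  3.06246987e-02 -1.76246933e+02]
```

```bash
python3 -m jog '[0,0.05,-0.01,0.75,0,0,230, 0,0.05,-0.01,0.75,0,0,230, 0,0.05,-0.01,0.75,0,0,230, 0,0.05,-0.02,0.75,0,0,230, 0,0.05,-0.02,0.75,0,0,230, 0,0,0,0,0,0,230, 0,0,0,0,0,0,230, 0,0,0,0,0,0,230]' 50; python3 -c "
from h import *
for i in range(2):
  s=sense();print(s['ee_pos'],s['contact_force'],s['wrist_torque'],R.from_quat(s['eef_rot']).as_euler('ZYX',True));get_image('scene')"
```

```text
clock: 17.7
ee_pos: [519.6, -259.1, 75.7]
eef_rot: [0.997, -0.034, 0.002, -0.065]
contact_force: [-0.3, 1.0, -2.4]
grip_width: 23.6
gripper_force: 50.0
[ 519.59402095 -259.07890008   75.69527535] [-0.33527239  0.97711427 -2.39402583] [0.03321066 0.12080606 0.01246785] [-3.88159996e+00  2.18576762e-02 -1.72492726e+02]
[ 519.63261723 -259.08528165   75.70748061] [ 0.22984077  0.80636476 -2.87692864] [ 0.00989063  0.09731726 -0.01926241] [-3.86936947e+00  1.79917848e-02 -1.72506503e+02]
```

```bash
python3 -m jog '[0,0.002,0.02,0,0,0,230, 0,0.002,0.02,0,0,0,230, 0,0.002,0.01,0,0,0,230, 0,0,0,0,0,0,230, 0,0,0,0,0,0,230, 0,0,0,0,0,0,230, 0,0,0,0,0,0,230, 0,0,0,0,0,0,230]' 50; python3 -c "
from h import *
for i in range(3):
  s=sense();print(s['ee_pos'],s['contact_force'],s['wrist_torque'],R.from_quat(s['eef_rot']).as_euler('ZYX',True));get_image('scene')"
```

```text
clock: 18.47
ee_pos: [519.9, -259.0, 75.4]
eef_rot: [0.997, -0.034, 0.002, -0.065]
contact_force: [-1.1, 2.7, 0.7]
grip_width: 24.0
gripper_force: 50.0
[ 519.9119053  -259.03688295   75.40062825] [-1.14070265  2.68715414  0.68178838] [0.40159351 0.26397067 0.0151741 ] [-3.87667882e+00 -1.08013526e-02 -1.72494157e+02]
[ 519.87379404 -259.04165058   75.37562256] [-1.32225628  1.88627891  2.18340304] [0.35655121 0.21397076 0.02705016] [-3.87609501e+00 -6.11008556e-03 -1.72493051e+02]
[ 519.91707427 -259.04765469   75.40308355] [-0.91832993  3.16483531  0.96861469] [ 0.34783373  0.20859275 -0.02399007] [-3.87513829e+00 -1.08867957e-02 -1.72495319e+02]
```

The post is tilted 7.5° and bears with about 5 N. It has been held for more than 0.5 s, so I bring it back upright.

```bash
python3 -m jog '[0,-0.063,0.015,-0.95,0,0,230, 0,-0.063,0.015,-0.95,0,0,230, 0,-0.063,0.015,-0.95,0,0,230, 0,-0.063,0.015,-0.95,0,0,230, 0,-0.063,0.015,-0.95,0,0,230, 0,-0.063,0.015,-0.95,0,0,230, 0,-0.063,0.015,-0.9,0,0,230, 0,-0.063,0.015,-0.9,0,0,230]' 50; python3 -c "
from h import *
for i in range(3):
  s=sense();print(s['ee_pos'],s['contact_force'],s['wrist_torque'],R.from_quat(s['eef_rot']).as_euler('ZYX',True));get_image('scene')"
```

```text
clock: 19.28
ee_pos: [520.3, -254.2, 74.5]
eef_rot: [0.999, -0.034, 0.0, 0.001]
contact_force: [1.7, 0.8, -3.3]
grip_width: 23.7
gripper_force: 50.0
[ 520.25056729 -254.20947309   74.46908936] [ 1.68005725  0.80966963 -3.29531116] [ 0.20109592 -0.19468856  0.00060425] [-3.88051875e+00 -1.60468392e-02  1.79887018e+02]
[ 520.42703043 -253.79059633   74.51723295] [-0.09268266 -2.23353209 -3.61772323] [-0.51753171  0.0188083   0.02496498] [-3.82061973e+00 -2.29011718e-02  1.79830304e+02]
[ 520.29698118 -254.00018677   74.54045553] [ 0.76228122 -0.01284572 -3.41088961] [-0.02633833 -0.04687515 -0.00040199] [-3.82585352e+00 -8.59691396e-03  1.79898977e+02]
```

```bash
python3 -m jog '[0,0,0.03,0,0,0,230, 0,0,0.03,0,0,0,230, 0,0,0.02,0,0,0,230, 0,0,0,0,0,0,230, 0,0,0,0,0,0,230, 0,0,0,0,0,0,230, 0,0,0,0,0,0,230, 0,0,0,0,0,0,230]' 50; python3 -c "
from h import *
for i in range(3):
  s=sense();print(s['ee_pos'],s['contact_force'],s['wrist_torque'],R.from_quat(s['eef_rot']).as_euler('ZYX',True));get_image('scene')"
```

```text
clock: 20.1
ee_pos: [520.4, -254.3, 74.1]
eef_rot: [0.999, -0.034, 0.0, 0.0]
contact_force: [0.2, 2.1, 6.6]
grip_width: 23.4
gripper_force: 50.0
[ 520.44534303 -254.306299     74.09354208] [0.23616896 2.09792843 6.59548639] [ 0.28623531  0.05860851 -0.03940266] [-3.89757469e+00 -4.86268207e-02  1.79989863e+02]
[ 520.46176898 -254.29798034   74.08737064] [-0.20996956  1.71505034  5.64243375] [ 0.30274349  0.08947118 -0.00895503] [-3.89583955e+00 -4.87418292e-02  1.79988586e+02]
[ 520.44157999 -254.29600302   74.08494342] [-0.10056593  1.87247796  5.46048445] [0.38699953 0.03781791 0.00537711] [-3.89319175e+00 -4.78926593e-02  1.79988207e+02]
```

It is home again at the same pose. I'll ease the side load and the push, then release.

```bash
python3 -m jog '[0,-0.02,-0.03,0,0,0,230, 0,0,-0.02,0,0,0,230, 0,0,0,0,0,0,230, 0,0,0,0,0,0,230, 0,0,0,0,0,0,180, 0,0,0,0,0,0,170, 0,0,0,0,0,0,150, 0,0,0,0,0,0,120]' 15
python3 -m jog '[0,0,0,0,0,0,60, 0,0,0,0,0,0,0, 0,0,0,0,0,0,0, 0,0,0,0,0,0,0, 0,0,0,0,0,0,0, 0,0,0,0,0,0,0, 0,0,0,0,0,0,0, 0,0,0,0,0,0,0]'
```

```text
clock: 20.92
ee_pos: [519.8, -253.8, 74.0]
eef_rot: [0.999, -0.034, -0.0, -0.0]
contact_force: [0.4, -0.8, 0.2]
grip_width: 39.7
gripper_force: 0.0
clock: 21.58
ee_pos: [520.2, -253.9, 74.2]
eef_rot: [0.999, -0.034, -0.0, 0.0]
contact_force: [0.8, 0.3, 0.4]
grip_width: 90.3
gripper_force: 0.0
```

```bash
python3 -m jog '[0,0,-1,0,0,0,0, 0,0,-2,0,0,0,0, 0,0,-2,0,0,0,0, 0,0,-2,0,0,0,0, 0,0,-2,0,0,0,0, 0,0,0,0,0,0,0, 0,0,0,0,0,0,0, 0,0,0,0,0,0,0]' | head -2
python3 - <<'E'
from h import *
np.set_printoptions(precision=1,suppress=True)
s=sense();I,D=get_image("wrist");c,M=cam("wrist",s);P=cloud(c,M,D.astype(float))
cv2.imwrite("pics/w9.png",I[...,::-1])
near=np.hypot(P[...,0]-521,P[...,1]+254)<45
for lo,hi in((70,100),(40,49)):
    m=near&(P[...,2]>lo)&(P[...,2]<hi)&(P[...,2]<105);q=P[m];zz=np.median(q[:,2]);q=q[abs(q[:,2]-zz)<2.5]
    A=np.c_[q[:,:2]-q[:,:2].mean(0),np.ones(len(q))];k=np.linalg.lstsq(A,q[:,2],rcond=None)[0]
    print(lo,len(q),zz,cv2.minAreaRect(q[:,:2].astype(np.float32)),cv2.minEnclosingCircle(q[:,:2].astype(np.float32)),np.degrees(k[:2]))
E
```

```text
clock: 22.25
ee_pos: [519.9, -253.8, 164.2]
70 770 83.70928214363654 ((521.21630859375, -253.9987030029297), (23.95456886291504, 23.924097061157227), 86.66920471191406) ((521.5549926757812, -253.99966430664062), 16.18452262878418) [-0.4 -0.2]
40 1289 43.91480311716407 ((523.6669921875, -253.89089965820312), (50.59893798828125, 46.90678024291992), 86.1317138671875) ((521.3400268554688, -254.065185546875), 25.977035522460938) [ 0.2 -0.1]
```

View pics/w9.png

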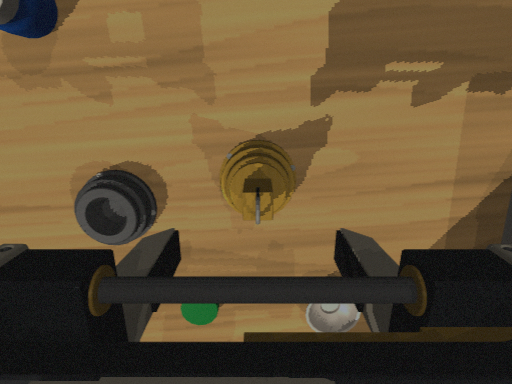

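The view shows the post standing in the brass cup at (258,185). Its shank top is at z 83.7 and level within 0.5°, so the nose is at 18.8, which is home. It is centred on (521.2, -254.0) and clear of the gripper, so I'm handing in.

```bash
python3 -c "
from rig import *
print(hand_in())"
```

```text
the job is handed in; nothing more can be done
None
```

I seated the brass post in the brass cup with about 10 N (briefly about 20 N at first contact), rocked it 7.5° while it bore about 5 N, then brought it back upright, let go and handed in at about 22 s; the last look showed it fully home and level within 0.5°, and the hand-in gave no verdict.

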